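Unpack a porcelain jar from its wooden box

TASK

Unpack the square wooden box with the bar handle on its lid so that the piece inside can be priced: first lift off the lid and lay it, handle up, on the cork mat, then take the small porcelain jar out of the box by its knob and stand it upright on the mat beside the lid. Both must lie wholly on the mat and not on one another; set them down without dropping them, never tip the jar over, and leave the box standing where it is.

Things in the scene. Friction and masses are not known exactly. Their poses are not given: they have to be found in the camera images.
- box: Open-topped square box, pale wood, 130 x 130 mm, 112 mm high, walls and floor 8 mm (inside 114 x 114 mm, 104 mm deep); loose, 0.8 kg. Starts closed by the lid, the jar inside. Origin: centre of underside, z up, x and y along its sides. The long box without handle and the round tub are bystanders; save a bottle and the stock along the table's edges, bystanders are under 95 mm high.
- lid: Loose lid, pale wood, 0.15 kg: plate 130 x 130 x 10 mm on two 6 mm deep battens that sit inside the box walls with 5 mm play. On top in the middle a darker bar handle, 80 mm long (lid x), 18 mm wide (lid y), 28 mm high. Origin: centre, at the battens' underside; plate z 6 to 16 mm, handle z 16 to 44 mm. Starts 106 mm above the box's origin, axes parallel. Laid flat it rests on its battens.
- jar: White porcelain jar, thin blue band, one piece (knob fixed), 0.18 kg, standing in the box within 10 mm of its middle. Body 56 mm across, sloping in above 46 mm to a round knob 22 mm across from z 66 to 98 mm. Origin: centre of underside, z up; round, yaw means nothing. In the box its origin is 8 mm above the box's and its knob ends 6 mm below the rim. The knobless jar in the open is a bystander.
- mat: Flat rectangular cork mat, 290 mm long (its x), 180 mm wide (its y), 8 mm thick, fixed on the table, empty at the start. Origin: centre of its underside, at table height, z up; top at z = 8 mm.
Mind the look-alikes: they are no part of the job. Leave any turquoise look-alike of the lid alone.

How it is judged:
By the outcome, as a careful person would: the job done as asked, in the order asked, and still so for the second after the job is handed in, with the robot touching nothing.
It also fails if it takes over 72 s, if anything falls off the work surface, if the arm or the gripper's body presses on something with over 40 N, if the wrist force passes 120 N, or if a joint passes its speed limit or range.

ROBOT

A 6-joint arm with a two-finger parallel gripper is mounted at the origin on the work surface. World frame = base frame: x ahead of the robot, y to its left, z up, the work surface at z = 0. Lengths are in m, angles in rad, forces in N, time in s.
With the tool pointing down it reaches from about 0.25 to 0.775 m from the base axis. Payload 8.9 kg.
Tool frame: the origin (TCP) lies at the very end of the fingers, on their centre line; the grasp point (between the pads) lies robot.grip_point_offset behind it (robot.grip_point_offset is the distance from the TCP to the grasp point, in m); z points along the fingers, y is the line along which they close (so a half turn about z gives the same grasp; the last joint's range is limited). The gripper opens to 85 mm and grips with 20 to 120 N. Pads are 22 mm wide; open, the fingers measure 114 mm over their backs; the gripper's body (76 mm by 85 mm) begins 54 mm behind the grasp point. The pads swing forward as they close: fully open they stand 13 mm farther back than shut.
Start: joints at [-1.482, 0.291, -0.153, 1.127, 0, 1.431], TCP at [0.119, -0.511, 0.192] pointing down, gripper open.
Joint ranges: [-2.52, 2.52], [-0.91, 1.74], [-1.3, 1.37], [-1.96, 2.02], [-1.52, 1.47], [-3.14, 3.14]. Speed limits (rad/s): [2.22, 2.22, 2.79, 3.14, 3.14, 3.14].

INTERFACE

Orientations are given as a rotation vector (axis times angle).
In Python, from workcell import state, grab_frame, camera_info, robot, outline_of, tip_of gives the robot as it stands. The module is installed in compiled form; this text tells all that it offers.
- The arm moves only by the tool apply_moves, never from a script. Its argument "steps" is a list of rows, each an object of numbers: "x", "y", "z": the shift along the tool's x, y, z in m; "rx", "ry", "rz": the turn, a rotation vector about the tool's x, y, z in rad. In form: [{"x": .., "y": .., "z": .., "rx": .., "ry": .., "rz": ..}, ...]. A call has 1 to 20 rows; each row shifts and turns the commanded pose from where the row before left it, along the tool's axes as they then stand; what a row does not reach is not made up. A row lasts 1/8 s, in which the tool goes at most 62.5 mm and 10.7 degrees, less where a joint would pass 70% of its speed; a pose out of reach is approached as far as the arm can. A call is refused whole if a number of a shift passes 0.0625 or a number of a turn 0.188, either way. A call with a gripper value outside its range is refused whole. "gripper" is the opening, from -1 (shut) to 1 (fully open), set as the call begins (left out, the last holds). The fingers move at their own pace and stop on an object; the grip force is fixed at half the most. Time passes only in rows, so rows that do not move let the fingers close. It gives the time, the measured TCP pose, the force, the opening and the grip force at its end, in the units of the state.
- state(): the state, without advancing time (a new reading comes with each control period).
- grab_frame(name): name is "scene" or "top" or "wrist"; returns the picture (420x560x3 uint8, red, green, blue); there is no depth.
- camera_info(name): a dict with "K" (3x3 intrinsics, pixels), "view" (4x4, takes a point from world to camera coordinates); the wrist camera has in their place "tool_from_camera" (4x4, takes a point from camera to tool coordinates, whose origin is the TCP and whose axes are the flange's). Camera axes: x right, y down, z forward; pixel columns grow to the right and rows downward; lengths in m; the calibration is good to about 2 mm. The wrist camera is an equidistant fisheye: a pixel r from the principal point sees the ray r / f radians off the axis. A picture is of the moment at which its call begins: read the wrist's pose just before it. camera_info takes no time and is no camera call.
- robot.close_job(): hands the job in; it is judged then, once.
Trained networks look in the newest picture that a camera, given by its name, has taken for a name from the list of things; names that differ only in an ending like _2 or _b are one class to them, and where a whole thing is asked for, a point or a joint stands for the part that bears it (a point fixed in the world has none). Each returns a list of dicts, best first, with "confidence" (0 to 1); they miss things now and then, are a little off and sometimes report something else, mostly with a low value. They report only what shows in the picture. A call takes as long as a camera call. They do not tell look-alikes from the thing itself.
- outline_of(label, camera): "region" (420x560 bool, what is visible of it) and "rect" ([centre column, centre row, width, height] in pixels, round what is visible of it).
- tip_of(label, camera): "uv" ([column, row] in pixels: a listed point, or the origin of a listed thing).
The state is a dict: "clock": time; "qpos": joint angles; "joint_velocities": joint speeds; "effort": joint torques, N m; "tool_pos": TCP position; "eef_rot": TCP orientation; "wrist_force": force on the tool from outside, world axes, zero at the start; "moment": the same for the moment, N m; "grip_width": opening from 0.0 (shut) to 1.0 (fully open); "grip_force": force on a finger pad.
Only numpy, scipy, OpenCV 4.12 (cv2) and the standard library are available. Lean on these libraries where they do the work, as an engineer would, in place of code of your own. Each camera call takes 0.05 s, during which the arm holds its last target. There are 200 camera calls.

## Working session

There is one attempt and no reset: what is moved stays moved. The work goes in short steps, Python scripts to look and compute and a tool call to move; the robot and the scene stay as the last step left them, time stands still between calls to the robot, and variables do not carry over. Pictures are saved under pics/ and viewed, at most 10 in all, crops included, and the job is handed in when it is done.

Besides the shell and the picture viewer there is one more tool, called after "Call:" as name(argument=value, ...), one argument or row to a line, values as JSON. apply_moves: Moves the arm, as the interface text tells. Its arguments: {"type":"object","properties":{"steps":{"type":"array"},"gripper":{"type":"number"}},"required":["steps"]}

```bash
mkdir -p pics
cat > h.py <<'E'
import numpy as np, cv2
from scipy.spatial.transform import Rotation as R
from workcell import state, grab_frame, camera_info, robot, outline_of, tip_of
def save(im,n): cv2.imwrite('pics/'+n,cv2.cvtColor(im,cv2.COLOR_RGB2BGR))
def toplane(cam,uv,z):
    c=camera_info(cam);K=np.array(c['K']);V=np.array(c['view'])
    d=V[:3,:3].T@(np.linalg.inv(K)@np.array([uv[0],uv[1],1.]));o=-V[:3,:3].T@V[:3,3]
    return o+d*(z-o[2])/d[2]
def proj(cam,p):
    c=camera_info(cam);K=np.array(c['K']);V=np.array(c['view'])
    q=K@(V[:3,:3]@np.array(p)+V[:3,3]);return q[:2]/q[2]
E
python3 - <<'E'
from h import *
print(robot.grip_point_offset,state())
a=grab_frame('scene');b=grab_frame('top')
save(a,'s0.png');save(b,'t0.png')
for cam in('top','scene'):
  for l in('box','lid','mat','jar'):
    for d in outline_of(l,cam): print(cam,l,round(d['confidence'],2),np.round(d['rect']))
    for d in tip_of(l,cam): print('   tip',l,round(d['confidence'],2),np.round(d['uv'],1))
  c=camera_info(cam);V=np.array(c['view']);print(np.round(-V[:3,:3].T@V[:3,3],3),np.round(V[:3,:3],2).tolist())
E
```

```text
0.0187 {'clock': 0.0, 'qpos': array([-1.48233617e+00,  2.91292067e-01, -1.54124313e-01,  1.12671876e+00,
        1.36547931e-05,  1.43150615e+00]), 'joint_velocities': array([-8.26644806e-05, -6.13001102e-04, -1.05375699e-03,  7.10555242e-04,
        1.03918540e-03, -1.80878633e-04]), 'effort': array([ 2.11380002e-04, -5.37143254e+01,  3.31373727e+01,  1.59009907e-02,
       -2.29692141e-04,  3.32390073e-05]), 'tool_pos': array([ 0.11850705, -0.51093784,  0.19102698]), 'eef_rot': array([-3.11991590e+00, -3.56824650e-01, -7.48521273e-05]), 'wrist_force': array([ 0.35612639, -0.09717818, -0.37945299]), 'moment': array([-0.01045113,  0.00692138, -0.01167793]), 'grip_force': 0.0, 'grip_width': 1.0003221106727562}
top box 0.52 [343. 189.  56.  46.]
   tip box 0.3 [348.1 176.3]
top lid 0.68 [424. 274.  54.  46.]
top lid 0.62 [350. 176.  64.  57.]
   tip lid 0.87 [422.6 272.6]
   tip lid 0.8 [353.  249.5]
   tip lid 0.66 [347.9 175.5]
top mat 0.9 [249. 169.  78. 108.]
   tip mat 0.94 [248.6 169.5]
[ 0.375 -0.124  1.258] [[0.01, -1.0, -0.01], [-1.0, -0.01, -0.07], [0.07, 0.02, -1.0]]
scene box 0.78 [270. 297.  63.  52.]
   tip box 0.76 [271.8 298. ]
scene lid 0.89 [146. 305.  65.  49.]
scene lid 0.69 [210. 269.  47.  35.]
scene lid 0.63 [272. 274.  57.  55.]
   tip lid 0.71 [211.  269.3]
   tip lid 0.61 [276. 272.]
   tip lid 0.57 [147.2 309. ]
scene mat 0.8 [331. 241. 110.  81.]
   tip mat 0.74 [329.3 236.4]
[ 0.897 -0.81   1.013] [[0.85, 0.53, 0.01], [0.4, -0.62, -0.68], [-0.36, 0.58, -0.73]]
```

View pics/t0.png

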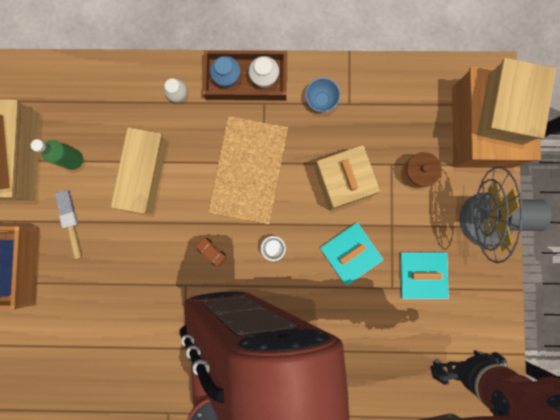

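View pics/s0.png

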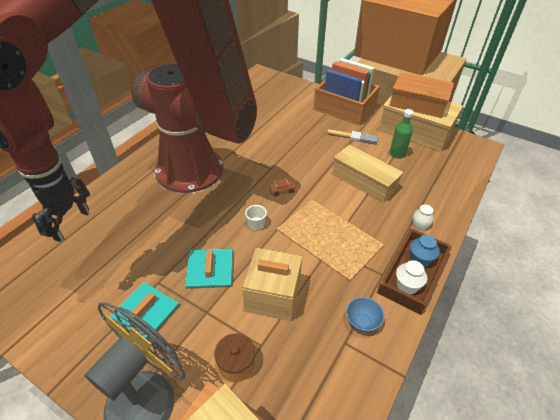

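The top view shows three lid candidates: the pale wooden lid on a box at (348,176), and turquoise lids at (352,252) and (425,275). The first fits, being a wooden square box with a bar handle. The long box (137,170) has no handle and the tub (422,169) is round. The mat is at (249,170). I'll confirm with one crop.

Run:
```python
from h import *
b=grab_frame('top')
save(cv2.resize(b[130:230,290:400],None,fx=5,fy=5,interpolation=cv2.INTER_CUBIC),'crop1.png')
h=cv2.cvtColor(b,cv2.COLOR_RGB2HSV)
def rect(mask,z,cam='top'):
    c,_=cv2.findContours(mask.astype(np.uint8),0,1);c=max(c,key=cv2.contourArea)
    P=np.array([toplane(cam,p[0],z)[:2] for p in c])
    (ce,wh,a)=cv2.minAreaRect((P*1000).astype(np.float32)); return np.round(ce,1),np.round(wh,1),round(a,1)
for d in outline_of('lid','top'):
    if abs(d['rect'][0]-350)<15 and d['rect'][1]<220:
        m=d['region'].astype(bool); print('lid',rect(m,.122))
        mm=cv2.dilate(m.astype(np.uint8),np.ones((3,3)))>0
        print(h[158:192:4,350],)
        s=mm&(b[...,0].astype(int)-b[...,2]>105); print(s.sum())
        core=m&(np.hypot(*(np.indices(m.shape)-np.array([176,350])[:,None,None]))<22)
        r=b[...,1].astype(float)/b[...,0]; print('ratio',np.round(np.percentile(r[core],[5,20,50,80]),2))
        hm=core&(r<.70); print(hm.sum()); print('handle',rect(hm,.150)) 
for d in outline_of('mat','top')[:1]: print('mat',rect(d['region'],.008))
```

```text
lid (array([ 553.7, -285.2]), array([130.7, 133.2]), 19.9)
[[ 19 113 216]
 [ 19 115 221]
 [ 16 137 207]
 [ 15 153 207]
 [ 15 155 205]
 [ 15 156 203]
 [ 15 161 190]
 [ 13 161 141]
 [ 17 127 183]]
200
ratio [0.69 0.79 0.83 0.84]
139
handle (array([ 552.1, -282.2]), array([75.8, 15.5]), 19.5)
mat (array([586.9, -11.8]), array([184.6, 292.6]), 81.0)
```

View pics/crop1.png

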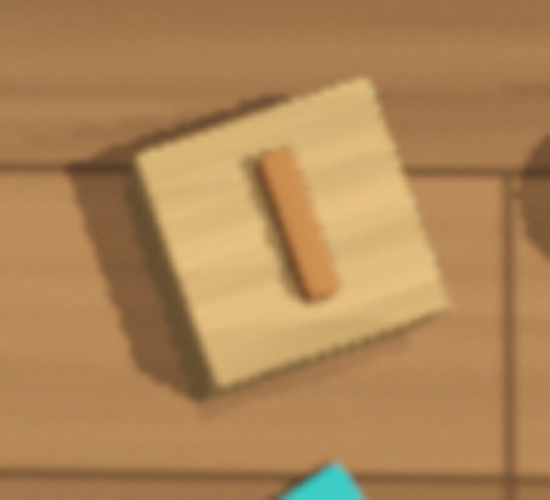

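The crop confirms the target: a pale wooden square lid with an orange bar handle at crop (300,225), which is full-picture (350,175). I'm moving to hover over it.

Call:
apply_moves(
  steps=[
    {"x":0.034,"y":-0.009,"z":-0.002},
    {"x":0.034,"y":-0.009,"z":-0.002},
    {"x":0.034,"y":-0.009,"z":-0.002},
    {"x":0.034,"y":-0.009,"z":-0.002},
    {"x":0.034,"y":-0.009,"z":-0.002},
    {"x":0.034,"y":-0.009,"z":-0.002},
    {"x":0.034,"y":-0.009,"z":-0.002},
    {"x":0.034,"y":-0.009,"z":-0.002},
    {"x":0.034,"y":-0.009,"z":-0.002},
    {"x":0.034,"y":-0.009,"z":-0.002},
    {"x":0.034,"y":-0.009,"z":-0.002},
    {"x":0.034,"y":-0.009,"z":-0.002},
    {"x":0.034,"y":-0.009,"z":-0.002},
    {"x":0.032,"y":-0.008,"z":-0.002},
    {"rz":-0.038},
    {"rz":-0.038},
    {"rz":-0.038},
    {},
  ],
  gripper=0.2,
)

```text
invalid input at $.steps[0]: expected keys x, y, z, rx, ry, rz
```

```bash
cat >> h.py <<'E'
def goto(p,yaw=None):
    s=state();r=R.from_rotvec(s['eef_rot']);M=r.as_matrix()
    y=np.degrees(np.arctan2(M[1,0],M[0,0]))
    print('tcp',np.round(s['tool_pos'],4),'yaw',round(y,2),'tilt',np.round(M[:2,2],4),'q',np.round(s['qpos'],2),'t',s['clock'],'F',np.round(s['wrist_force'],1),'grip',round(s['grip_width']*85,1),round(s['grip_force'],1))
    print('tool shift',np.round(M.T@(np.array(p)-s['tool_pos']),4), 'rz',None if yaw is None else round(-np.radians(yaw-y),3))
def wpix(uv,z):
    "wrist pixel -> world point on plane z"
    s=state();c=camera_info('wrist');K=np.array(c['K']);T=np.array(c['tool_from_camera'])
    M=R.from_rotvec(s['eef_rot']).as_matrix()
    a=np.array([(uv[0]-K[0,2])/K[0,0],(uv[1]-K[1,2])/K[1,1]]);t=np.hypot(*a)
    d=np.r_[a*np.sinc(t/np.pi),np.cos(t)]
    d=M@T[:3,:3]@d;o=s['tool_pos']+M@T[:3,3]
    return o+d*(z-o[2])/d[2]
E
python3 - <<'E'
from h import *
goto([.5525,-.283,.127],19.5)
w=grab_frame('wrist');save(w,'w1.png')
r=w[...,1].astype(float)/(w[...,0]+1)
for d in outline_of('lid','wrist'):
    m=d['region'].astype(bool);print(round(d['confidence'],2),np.round(d['rect']))
    c,_=cv2.findContours(m.astype(np.uint8),0,1);c=max(c,key=cv2.contourArea)
    P=np.array([wpix(p[0],.122)[:2]*1000 for p in c[::2]],np.float32);print(cv2.minAreaRect(P))
E
```

```text
tcp [ 0.1186 -0.5114  0.1916] yaw 13.05 tilt [-0.  0.] q [-1.48  0.29 -0.15  1.13 -0.    1.43] t 1.05 F [-0.1  1.1 -0. ] grip 84.9 0.0
tool shift [ 0.4743 -0.1245  0.0646] rz -0.113
0.82 [320.  52. 128. 101.]
((256.82098388671875, -509.02484130859375), (91.16015625, 92.1428451538086), 0.8498093485832214)
0.75 [157.  18.  70.  35.]
((251.16319274902344, -369.37384033203125), (28.01081085205078, 65.1181411743164), 3.3943934440612793)
```

View pics/w1.png

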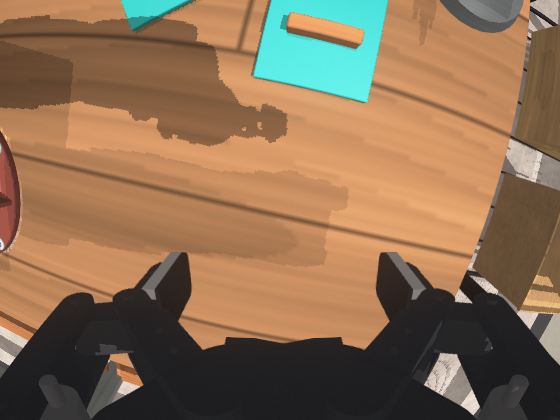

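The wrist picture shows only the turquoise lids near (325,45), because the move was refused. Every row needs all six keys, so I'm sending it again.

Call:
apply_moves(
  steps=[
    {"x":0.034,"y":-0.009,"z":-0.002,"rx":0,"ry":0,"rz":0},
    {"x":0.034,"y":-0.009,"z":-0.002,"rx":0,"ry":0,"rz":0},
    {"x":0.034,"y":-0.009,"z":-0.002,"rx":0,"ry":0,"rz":0},
    {"x":0.034,"y":-0.009,"z":-0.002,"rx":0,"ry":0,"rz":0},
    {"x":0.034,"y":-0.009,"z":-0.002,"rx":0,"ry":0,"rz":0},
    {"x":0.034,"y":-0.009,"z":-0.002,"rx":0,"ry":0,"rz":0},
    {"x":0.034,"y":-0.009,"z":-0.002,"rx":0,"ry":0,"rz":0},
    {"x":0.034,"y":-0.009,"z":-0.002,"rx":0,"ry":0,"rz":0},
    {"x":0.034,"y":-0.009,"z":-0.002,"rx":0,"ry":0,"rz":0},
    {"x":0.034,"y":-0.009,"z":-0.002,"rx":0,"ry":0,"rz":0},
    {"x":0.034,"y":-0.009,"z":-0.002,"rx":0,"ry":0,"rz":0},
    {"x":0.034,"y":-0.009,"z":-0.002,"rx":0,"ry":0,"rz":0},
    {"x":0.034,"y":-0.009,"z":-0.002,"rx":0,"ry":0,"rz":0},
    {"x":0.032,"y":-0.008,"z":-0.002,"rx":0,"ry":0,"rz":0},
    {"x":0,"y":0,"z":0,"rx":0,"ry":0,"rz":-0.038},
    {"x":0,"y":0,"z":0,"rx":0,"ry":0,"rz":-0.038},
    {"x":0,"y":0,"z":0,"rx":0,"ry":0,"rz":-0.038},
    {"x":0,"y":0,"z":0,"rx":0,"ry":0,"rz":0},
  ],
  gripper=0.2,
)

```text
clock: 3.4
tool_pos: [0.5521, -0.2826, 0.2195]
eef_rot: [-3.096, -0.534, 0.0]
wrist_force: [0.3, 0.1, -0.5]
grip_width: 0.6
grip_force: 0.0
```

Run:
```python
from h import *
goto([.5525,-.283,.127],19.5)
w=grab_frame('wrist');save(w,'w2.png')
for d in outline_of('lid','wrist'):
    m=d['region'].astype(bool);print(round(d['confidence'],2),np.round(d['rect']))
    c,_=cv2.findContours(m.astype(np.uint8),0,1);c=max(c,key=cv2.contourArea)
    P=np.array([wpix(p[0],.122)[:2]*1000 for p in c[::2]],np.float32);print(cv2.minAreaRect(P))
```

```text
tcp [ 0.5521 -0.2826  0.2195] yaw 19.57 tilt [-0.0001  0.0001] q [-0.59  0.47  0.18  1.29  0.    2.21] t 3.4 F [ 0.3  0.1 -0.5] grip 51.0 0.0
tool shift [0.0003 0.0005 0.0925] rz 0.001
0.72 [262. 305.  86.  80.]
((427.412353515625, -296.0204772949219), (90.97642517089844, 90.08263397216797), 34.97151184082031)
0.66 [404. 359.  18.  20.]
((413.9920959472656, -475.02752685546875), (28.448123931884766, 32.639366149902344), 86.9805679321289)
0.6 [285. 193. 151. 139.]
((555.3452758789062, -283.92071533203125), (129.2457733154297, 129.43212890625), 19.884904861450195)
```

View pics/w2.png

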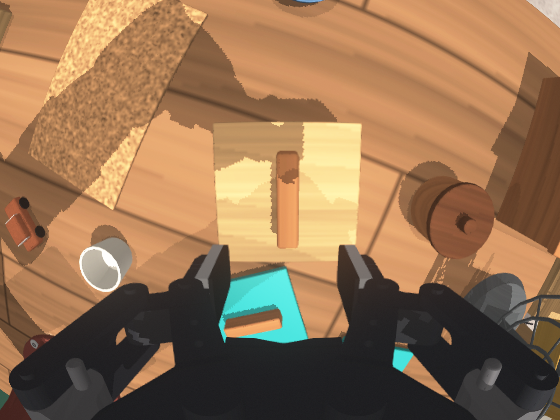

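The wrist picture shows the wooden lid centred at (287,192) with its handle between the finger lines. It measures (0.555, -0.284), which agrees with the top view. Next I descend and grip.

Call:
apply_moves(
  steps=[
    {"x":0.001,"y":0.001,"z":0.02,"rx":0,"ry":0,"rz":-0.004},
    {"x":0.001,"y":0,"z":0.02,"rx":0,"ry":0,"rz":0},
    {"x":0,"y":0,"z":0.02,"rx":0,"ry":0,"rz":0},
    {"x":0,"y":0,"z":0.015,"rx":0,"ry":0,"rz":0},
    {"x":0,"y":0,"z":0.01,"rx":0,"ry":0,"rz":0},
    {"x":0,"y":0,"z":0.006,"rx":0,"ry":0,"rz":0},
    {"x":0,"y":0,"z":0,"rx":0,"ry":0,"rz":0},
  ],
)

```text
clock: 4.38
tool_pos: [0.5542, -0.2829, 0.1285]
eef_rot: [-3.095, -0.54, 0.0]
wrist_force: [-0.4, 0.1, -0.3]
grip_width: 0.6
grip_force: 0.0
```

Call:
apply_moves(
  steps=[
    {"x":0,"y":0,"z":0,"rx":0,"ry":0,"rz":0},
    {"x":0,"y":0,"z":0,"rx":0,"ry":0,"rz":0},
    {"x":0,"y":0,"z":0,"rx":0,"ry":0,"rz":0},
    {"x":0,"y":0,"z":0,"rx":0,"ry":0,"rz":0},
    {"x":0,"y":0,"z":0,"rx":0,"ry":0,"rz":0},
    {"x":0,"y":0,"z":0,"rx":0,"ry":0,"rz":0},
  ],
  gripper=-1,
)

```text
clock: 5.12
tool_pos: [0.5543, -0.2829, 0.1286]
eef_rot: [-3.095, -0.541, 0.0]
wrist_force: [0.6, 0.4, 0.5]
grip_width: 0.0
grip_force: 0.0
```

Run:
```python
from h import *
goto([.5525,-.283,.127],19.5); print(state()['grip_width'],camera_info('wrist'))
w=grab_frame('wrist')
s=grab_frame('scene')
save(np.hstack([cv2.resize(w[60:340,140:430],(400,386)),cv2.resize(s[220:330,215:329],(400,386),interpolation=cv2.INTER_CUBIC)]),'g1.png')
```

```text
tcp [ 0.5543 -0.2829  0.1286] yaw 19.81 tilt [-0.0001  0.    ] q [-0.59  0.51  0.02  1.08 -0.    2.21] t 5.125 F [0.6 0.4 0.5] grip 0.0 0.0
tool shift [-0.0017 -0.0005  0.0016] rz 0.005
0.000177908808293864 {'K': array([[325.1922621 ,   0.        , 283.30121788],
       [  0.        , 325.1922621 , 205.61052429],
       [  0.        ,   0.        ,   1.        ]]), 'tool_from_camera': array([[-6.91699245e-04, -9.66420298e-01, -2.56965617e-01,
         6.66257677e-02],
       [ 9.99999761e-01, -6.64024490e-04, -1.94470897e-04,
        -8.92273688e-04],
       [ 1.73091592e-05, -2.56965690e-01,  9.66420526e-01,
        -1.82400225e-01],
       [ 0.00000000e+00,  0.00000000e+00,  0.00000000e+00,
         1.00000000e+00]])}
```

View pics/g1.png

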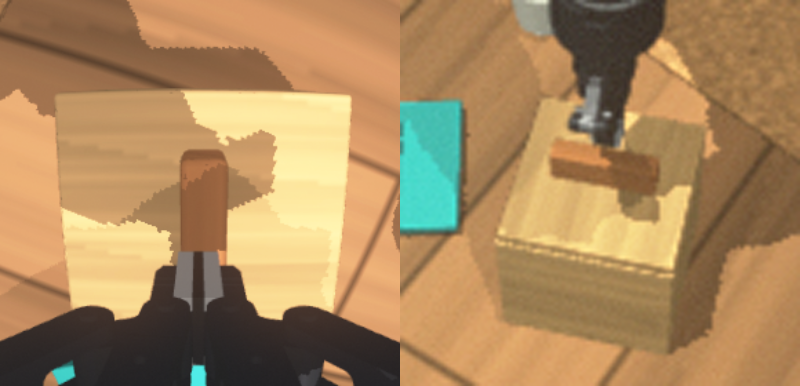

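The wrist half of the crop shows the shut pads at crop (200,275), lying over the handle and not around it. The scene half shows the tips at about (610,143), which is full (275,261), above the handle. I'll compare that with where the TCP should project.

Run:
```python
from h import *
for z in(.122,.1286,.14,.15,.16,.17): print(z,np.round(proj('scene',[.5543,-.2829,z]),1))
c=camera_info('wrist');T=np.linalg.inv(np.array(c['tool_from_camera']));K=np.array(c['K'])
for x in(-.011,0,.011):
  for z in(0,-.02,-.03):
    p=T@[x,0,z,1];t=np.arctan2(np.hypot(p[0],p[1]),p[2]);a=p[:2]/np.hypot(p[0],p[1])*t*325.2
    print('wrist',x,z,np.round(a+K[:2,2],1))
# lid height: triangulate handle/lid centre from the scene and top
for l in('lid','box'):
  for cam in('scene','top'):
    outs=[(round(d['confidence'],2),np.round(d['uv'],1)) for d in tip_of(l,cam)]; print(l,cam,outs)
print('lid corner proj scene',[np.round(proj('scene',[.5546+.065*(a*np.cos(.347)-b*np.sin(.347)),-.284+.065*(a*np.sin(.347)+b*np.cos(.347)),.122]),0).tolist() for a,b in((1,1),(1,-1),(-1,-1),(-1,1))])
```

```text
0.122 [273.1 269.8]
0.1286 [273.1 268.3]
0.14 [273.1 265.7]
0.15 [273.1 263.4]
0.16 [273.1 261. ]
0.17 [273.1 258.7]
wrist -0.011 0 [284.9 251.9]
wrist -0.011 -0.02 [285.  266.1]
wrist -0.011 -0.03 [285.1 274.3]
wrist 0 0 [284.9 235. ]
wrist 0 -0.02 [285.  247.7]
wrist 0 -0.03 [285.1 255.1]
wrist 0.011 0 [284.9 217.4]
wrist 0.011 -0.02 [285.1 228.4]
wrist 0.011 -0.03 [285.2 234.9]
lid scene [(0.9, array([276.9, 274. ])), (0.83, array([146. , 309.4])), (0.56, array([205.8, 270. ]))]
lid top [(0.83, array([348.2, 176.4])), (0.83, array([423.6, 270.3])), (0.62, array([352.3, 250.3]))]
box scene [(0.68, array([274.4, 296.4]))]
box top []
lid corner proj scene [[302.0, 255.0], [293.0, 296.0], [242.0, 286.0], [255.0, 247.0]]
```

The lid corners project correctly, so its height is right. The finger ends appear at about z 0.16, roughly 30 mm behind the reported TCP. I'll reopen, go 22 mm lower in small steps, and close again while watching the force.

Call:
apply_moves(
  steps=[
    {"x":0,"y":0,"z":0,"rx":0,"ry":0,"rz":0},
    {"x":0,"y":0,"z":0,"rx":0,"ry":0,"rz":0},
    {"x":0,"y":0,"z":0,"rx":0,"ry":0,"rz":0},
    {"x":0,"y":0,"z":0.003,"rx":0,"ry":0,"rz":0},
    {"x":0,"y":0,"z":0.003,"rx":0,"ry":0,"rz":0},
    {"x":0,"y":0,"z":0,"rx":0,"ry":0,"rz":0},
  ],
  gripper=0,
)

```text
clock: 6.18
tool_pos: [0.5541, -0.2828, 0.1222]
eef_rot: [-3.094, -0.54, 0.001]
wrist_force: [0.2, -0.6, -0.3]
grip_width: 0.499
grip_force: 0.0
```

Call:
apply_moves(
  steps=[
    {"x":0,"y":0,"z":0.002,"rx":0,"ry":0,"rz":0},
    {"x":0,"y":0,"z":0.002,"rx":0,"ry":0,"rz":0},
    {"x":0,"y":0,"z":0,"rx":0,"ry":0,"rz":0},
  ],
)

```text
clock: 6.55
tool_pos: [0.5542, -0.2828, 0.1184]
eef_rot: [-3.095, -0.54, 0.0]
wrist_force: [1.0, -0.5, 0.6]
grip_width: 0.502
grip_force: 0.0
```

Call:
apply_moves(
  steps=[
    {"x":0,"y":0,"z":0.002,"rx":0,"ry":0,"rz":0},
    {"x":0,"y":0,"z":0.002,"rx":0,"ry":0,"rz":0},
    {"x":0,"y":0,"z":0,"rx":0,"ry":0,"rz":0},
  ],
)

```text
clock: 6.92
tool_pos: [0.5542, -0.2828, 0.1144]
eef_rot: [-3.095, -0.54, 0.0]
wrist_force: [0.4, 1.0, -0.2]
grip_width: 0.501
grip_force: 0.0
```

Call:
apply_moves(
  steps=[
    {"x":0,"y":0,"z":0.002,"rx":0,"ry":0,"rz":0},
    {"x":0,"y":0,"z":0.002,"rx":0,"ry":0,"rz":0},
    {"x":0,"y":0,"z":0,"rx":0,"ry":0,"rz":0},
  ],
)

```text
clock: 7.3
tool_pos: [0.5542, -0.2828, 0.1104]
eef_rot: [-3.095, -0.54, 0.0]
wrist_force: [0.2, -0.2, -0.4]
grip_width: 0.505
grip_force: 0.0
```

Call:
apply_moves(
  steps=[
    {"x":0,"y":0,"z":0.002,"rx":0,"ry":0,"rz":0},
    {"x":0,"y":0,"z":0.002,"rx":0,"ry":0,"rz":0},
    {"x":0,"y":0,"z":0,"rx":0,"ry":0,"rz":0},
  ],
)

```text
clock: 7.68
tool_pos: [0.5542, -0.2828, 0.1064]
eef_rot: [-3.095, -0.54, 0.0]
wrist_force: [-0.4, 0.8, 0.2]
grip_width: 0.504
grip_force: 0.0
```

Call:
apply_moves(
  steps=[
    {"x":0,"y":0,"z":0,"rx":0,"ry":0,"rz":0},
    {"x":0,"y":0,"z":0,"rx":0,"ry":0,"rz":0},
    {"x":0,"y":0,"z":0,"rx":0,"ry":0,"rz":0},
    {"x":0,"y":0,"z":0,"rx":0,"ry":0,"rz":0},
    {"x":0,"y":0,"z":0,"rx":0,"ry":0,"rz":0},
  ],
  gripper=-1,
)

```text
clock: 8.3
tool_pos: [0.5545, -0.283, 0.107]
eef_rot: [3.094, 0.541, 0.001]
wrist_force: [-0.1, 1.2, 4.9]
grip_width: 0.179
grip_force: 58.9
```

Run:
```python
from h import *
goto([.5525,-.283,.127],19.5)
w=grab_frame('wrist')
s=grab_frame('scene')
save(np.hstack([cv2.resize(w[60:340,140:430],(400,386)),cv2.resize(s[220:330,215:329],(400,386),interpolation=cv2.INTER_CUBIC)]),'g2.png')
```

```text
tcp [ 0.5545 -0.283   0.107 ] yaw 19.82 tilt [ 0.0005 -0.0003] q [-0.59  0.53 -0.01  1.03 -0.    2.21] t 8.3 F [-0.1  1.2  4.9] grip 15.2 58.9
tool shift [-0.0019 -0.0007 -0.02  ] rz 0.006
```

View pics/g2.png

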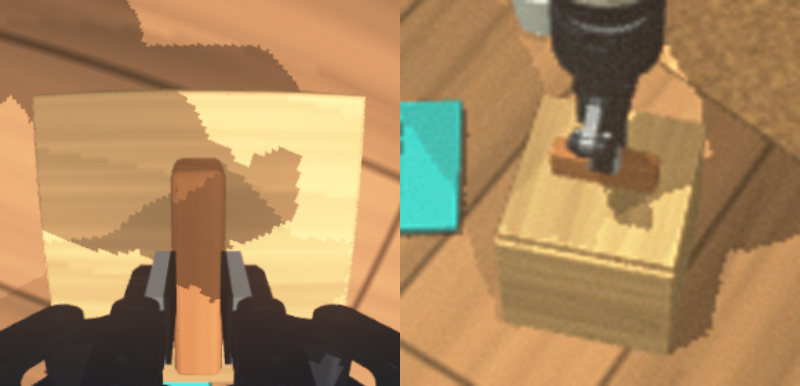

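The crop shows the handle at (197,270) held between the pads, with the tips partway down it. Force reads 59 N, so this is a good grip. Next I lift, carry the lid to the mat and turn it.

Call:
apply_moves(
  steps=[
    {"x":0,"y":0,"z":-0.004,"rx":0,"ry":0,"rz":0},
    {"x":0,"y":0,"z":-0.008,"rx":0,"ry":0,"rz":0},
    {"x":0,"y":0,"z":-0.014,"rx":0,"ry":0,"rz":0},
    {"x":0,"y":0,"z":-0.02,"rx":0,"ry":0,"rz":0},
    {"x":0,"y":0,"z":-0.024,"rx":0,"ry":0,"rz":0},
    {"x":0,"y":0,"z":-0.02,"rx":0,"ry":0,"rz":0},
    {"x":0.003,"y":-0.014,"z":0,"rx":0,"ry":0,"rz":0},
    {"x":0.006,"y":-0.026,"z":0,"rx":0,"ry":0,"rz":0},
    {"x":0.006,"y":-0.028,"z":0,"rx":0,"ry":0,"rz":0},
    {"x":0.007,"y":-0.028,"z":0,"rx":0,"ry":0,"rz":0},
    {"x":0.007,"y":-0.028,"z":0,"rx":0,"ry":0,"rz":0},
    {"x":0.007,"y":-0.028,"z":0,"rx":0,"ry":0,"rz":0},
    {"x":0.007,"y":-0.028,"z":0,"rx":0,"ry":0,"rz":0},
    {"x":0.006,"y":-0.028,"z":0,"rx":0,"ry":0,"rz":0},
    {"x":0.006,"y":-0.028,"z":0,"rx":0,"ry":0,"rz":0},
    {"x":0.005,"y":-0.026,"z":0,"rx":0,"ry":0,"rz":0},
    {"x":0.003,"y":-0.015,"z":0,"rx":0,"ry":0,"rz":0},
  ],
)

```text
clock: 10.52
tool_pos: [0.5186, 0.0008, 0.1961]
eef_rot: [-3.094, -0.542, 0.002]
wrist_force: [0.2, -1.1, -1.3]
grip_width: 0.175
grip_force: 58.7
```

Call:
apply_moves(
  steps=[
    {"x":0,"y":0,"z":0,"rx":0,"ry":0,"rz":-0.06},
    {"x":0,"y":0,"z":0,"rx":0,"ry":0,"rz":-0.12},
    {"x":0,"y":0,"z":0,"rx":0,"ry":0,"rz":-0.12},
    {"x":0,"y":0,"z":0,"rx":0,"ry":0,"rz":-0.12},
    {"x":0,"y":0,"z":0,"rx":0,"ry":0,"rz":-0.12},
    {"x":0,"y":0,"z":0,"rx":0,"ry":0,"rz":-0.12},
    {"x":0,"y":0,"z":0,"rx":0,"ry":0,"rz":-0.12},
    {"x":0,"y":0,"z":0,"rx":0,"ry":0,"rz":-0.12},
    {"x":0,"y":0,"z":0,"rx":0,"ry":0,"rz":-0.11},
    {"x":0,"y":0,"z":0,"rx":0,"ry":0,"rz":-0.06},
    {"x":0,"y":0,"z":0,"rx":0,"ry":0,"rz":0},
    {"x":0,"y":0,"z":0,"rx":0,"ry":0,"rz":0},
  ],
)

```text
clock: 12.02
tool_pos: [0.5195, -0.0009, 0.1964]
eef_rot: [-2.388, -2.041, 0.0]
wrist_force: [-0.4, 0.0, -0.3]
grip_width: 0.174
grip_force: 58.7
```

Run:
```python
from h import *
goto([.520,-.001,.009],81)
w=grab_frame('wrist');t=grab_frame('top')
save(np.hstack([cv2.resize(w,(400,300)),cv2.resize(t[90:255,180:400],(400,300),interpolation=cv2.INTER_CUBIC)]),'c1.png')
def rect(d,z,f):
    c,_=cv2.findContours(d['region'].astype(np.uint8),0,1);c=max(c,key=cv2.contourArea)
    return np.round(d['rect']),[np.round(v,1) for v in cv2.minAreaRect(np.array([f(p[0],z)[:2]*1000 for p in c],np.float32))]
tz=state()['tool_pos'][2]
for d in outline_of('lid','wrist'): print('lidw',round(d['confidence'],2),rect(d,tz+.015,wpix))
for d in outline_of('jar','top'): print('jar top',round(d['confidence'],2),d['rect'])
for d in tip_of('jar','top'): print('jar tip',round(d['confidence'],2),d['uv'],toplane('top',d['uv'],.008))
for d in outline_of('box','top'): print('box',rect(d,.112,lambda u,z:toplane('top',u,z)))
```

```text
tcp [ 0.5195 -0.0009  0.1964] yaw 81.04 tilt [-0.0003 -0.    ] q [-0.14  0.28 -0.16  1.13 -0.    1.58] t 12.025 F [-0.4  0.  -0.3] grip 14.8 58.7
tool shift [-0.      0.0006  0.1874] rz 0.001
lidw 0.68 (array([282., 230., 242., 215.]), [array([520.9,  -0.8]), array([129.7, 129.6]), np.float64(81.1)])
jar top 0.73 [344.9, 181.5, 21.6, 22.8]
jar tip 0.66 [341.0, 184.3] [ 0.54665195 -0.28161956  0.008     ]
box (array([348., 180.,  65.,  62.]), [array([ 549.7, -282. ]), array([134.8, 144. ]), np.float64(19.3)])
```

View pics/c1.png

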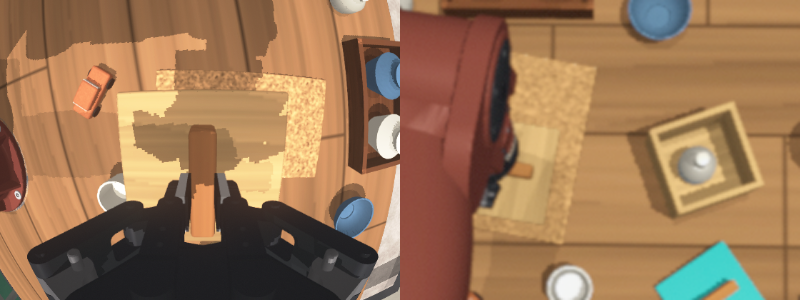

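The lid is held level over the mat, at crop (200,150). The right half shows the open box with the jar at crop (695,165). Next I lower the lid, slowing at the end.

Call:
apply_moves(
  steps=[
    {"x":0,"y":0,"z":0.015,"rx":0,"ry":0,"rz":0},
    {"x":0,"y":0,"z":0.03,"rx":0,"ry":0,"rz":0},
    {"x":0,"y":0,"z":0.03,"rx":0,"ry":0,"rz":0},
    {"x":0,"y":0,"z":0.03,"rx":0,"ry":0,"rz":0},
    {"x":0,"y":0,"z":0.025,"rx":0,"ry":0,"rz":0},
    {"x":0,"y":0,"z":0.02,"rx":0,"ry":0,"rz":0},
    {"x":0,"y":0,"z":0.015,"rx":0,"ry":0,"rz":0},
    {"x":0,"y":0,"z":0.008,"rx":0,"ry":0,"rz":0},
    {"x":0,"y":0,"z":0.005,"rx":0,"ry":0,"rz":0},
    {"x":0,"y":0,"z":0.004,"rx":0,"ry":0,"rz":0},
    {"x":0,"y":0,"z":0.002,"rx":0,"ry":0,"rz":0},
    {"x":0,"y":0,"z":0,"rx":0,"ry":0,"rz":0},
  ],
)

```text
clock: 13.82
tool_pos: [0.5198, -0.0009, 0.0127]
eef_rot: [2.387, 2.043, 0.0]
wrist_force: [-0.5, -0.1, -1.2]
grip_width: 0.18
grip_force: 58.7
```

Call:
apply_moves(
  steps=[
    {"x":0,"y":0,"z":0.001,"rx":0,"ry":0,"rz":0},
    {"x":0,"y":0,"z":0.001,"rx":0,"ry":0,"rz":0},
    {"x":0,"y":0,"z":0,"rx":0,"ry":0,"rz":0},
  ],
)

```text
clock: 14.2
tool_pos: [0.5197, -0.0009, 0.0106]
eef_rot: [-2.387, -2.043, 0.0]
wrist_force: [-0.7, 0.3, -0.7]
grip_width: 0.175
grip_force: 58.8
```

Call:
apply_moves(
  steps=[
    {"x":0,"y":0,"z":0.001,"rx":0,"ry":0,"rz":0},
    {"x":0,"y":0,"z":0,"rx":0,"ry":0,"rz":0},
  ],
)

```text
clock: 14.45
tool_pos: [0.5196, -0.0009, 0.0095]
eef_rot: [-2.387, -2.043, 0.0]
wrist_force: [-0.2, 0.3, -1.2]
grip_width: 0.181
grip_force: 58.8
```

Call:
apply_moves(
  steps=[
    {"x":0,"y":0,"z":0.001,"rx":0,"ry":0,"rz":0},
    {"x":0,"y":0,"z":0,"rx":0,"ry":0,"rz":0},
  ],
)

```text
clock: 14.7
tool_pos: [0.5198, -0.0009, 0.0089]
eef_rot: [2.387, 2.043, 0.0]
wrist_force: [-2.2, 0.1, 4.7]
grip_width: 0.176
grip_force: 59.5
```

Contact at 4.7 N and the lid is down. I release it, rise, and go over the box.

Call:
apply_moves(
  steps=[
    {"x":0,"y":0,"z":0,"rx":0,"ry":0,"rz":0},
    {"x":0,"y":0,"z":0,"rx":0,"ry":0,"rz":0},
    {"x":0,"y":0,"z":0,"rx":0,"ry":0,"rz":0},
    {"x":0,"y":0,"z":0,"rx":0,"ry":0,"rz":0},
    {"x":0,"y":0,"z":-0.01,"rx":0,"ry":0,"rz":0},
    {"x":0,"y":0,"z":-0.02,"rx":0,"ry":0,"rz":0},
    {"x":0,"y":0,"z":-0.03,"rx":0,"ry":0,"rz":0},
    {"x":0,"y":0,"z":-0.04,"rx":0,"ry":0,"rz":0},
    {"x":0,"y":0,"z":-0.04,"rx":0,"ry":0,"rz":0},
    {"x":0,"y":0,"z":-0.03,"rx":0,"ry":0,"rz":0},
  ],
  gripper=0.05,
)

```text
clock: 15.95
tool_pos: [0.5201, -0.001, 0.1812]
eef_rot: [2.386, 2.042, 0.002]
wrist_force: [0.3, 0.5, 0.3]
grip_width: 0.522
grip_force: 0.0
```

Call:
apply_moves(
  steps=[
    {"x":-0.02,"y":0.005,"z":0,"rx":0,"ry":0,"rz":0},
    {"x":-0.035,"y":0.009,"z":0,"rx":0,"ry":0,"rz":0},
    {"x":-0.035,"y":0.009,"z":0,"rx":0,"ry":0,"rz":0},
    {"x":-0.035,"y":0.009,"z":0,"rx":0,"ry":0,"rz":0},
    {"x":-0.035,"y":0.009,"z":0,"rx":0,"ry":0,"rz":0},
    {"x":-0.035,"y":0.009,"z":0,"rx":0,"ry":0,"rz":0},
    {"x":-0.035,"y":0.009,"z":0,"rx":0,"ry":0,"rz":0},
    {"x":-0.03,"y":0.008,"z":0,"rx":0,"ry":0,"rz":0},
    {"x":-0.013,"y":0.004,"z":0,"rx":0,"ry":0,"rz":0.06},
    {"x":0,"y":0,"z":0,"rx":0,"ry":0,"rz":0.14},
    {"x":0,"y":0,"z":0,"rx":0,"ry":0,"rz":0.14},
    {"x":0,"y":0,"z":0,"rx":0,"ry":0,"rz":0.14},
    {"x":0,"y":0,"z":0,"rx":0,"ry":0,"rz":0.14},
    {"x":0,"y":0,"z":0,"rx":0,"ry":0,"rz":0.14},
    {"x":0,"y":0,"z":0,"rx":0,"ry":0,"rz":0.14},
    {"x":0,"y":0,"z":0,"rx":0,"ry":0,"rz":0.12},
    {"x":0,"y":0,"z":0,"rx":0,"ry":0,"rz":0.05},
    {"x":0,"y":0,"z":0,"rx":0,"ry":0,"rz":0},
  ],
)

```text
clock: 18.2
tool_pos: [0.5477, -0.2816, 0.1792]
eef_rot: [3.094, 0.541, 0.0]
wrist_force: [-0.8, 0.8, 0.7]
grip_width: 0.525
grip_force: 0.0
```

Run:
```python
from h import *
goto([.547,-.282,.048],19.8)
w=grab_frame('wrist');t=grab_frame('top')
def rect(d,z,f):
    c,_=cv2.findContours(d['region'].astype(np.uint8),0,1);c=max(c,key=cv2.contourArea)
    return np.round(d['rect']),[np.round(v,1) for v in cv2.minAreaRect(np.array([f(p[0],z)[:2]*1000 for p in c],np.float32))]
for d in tip_of('jar','wrist'): print('tipw',round(d['confidence'],2),d['uv'],wpix(d['uv'],.008))
for d in outline_of('jar','wrist'): print('jarw body',round(d['confidence'],2),rect(d,.05,wpix))
for d in outline_of('box','wrist'): print('boxw',round(d['confidence'],2),rect(d,.112,wpix))
g=cv2.cvtColor(w,cv2.COLOR_RGB2HSV)
for d in outline_of('lid','top'): print('lid',round(d['confidence'],2),rect(d,.024,lambda u,z:toplane('top',u,z)))
for d in outline_of('mat','top'): print('mat',round(d['confidence'],2),rect(d,.008,lambda u,z:toplane('top',u,z)))
save(np.hstack([cv2.resize(w[100:310,150:430],(400,300)),cv2.resize(t[90:255,180:400],(400,300),interpolation=cv2.INTER_CUBIC)]),'c2.png')
```

```text
tcp [ 0.5477 -0.2816  0.1792] yaw 19.84 tilt [ 0.0003 -0.0003] q [-0.59  0.47  0.09  1.18 -0.    2.2 ] t 18.2 F [-0.8  0.8  0.7] grip 44.6 0.0
tool shift [-8.000e-04  1.000e-04  1.312e-01] rz 0.001
tipw 0.78 [289.0, 175.6] [ 0.5559856  -0.28432148  0.008     ]
jarw body 0.91 (array([289., 181.,  54.,  60.]), [array([ 555.2, -281.3]), array([57.7, 55.8]), np.float64(19.8)])
boxw 0.72 (array([292., 195., 166., 153.]), [array([ 554.5, -285.1]), array([130.7, 130.9]), np.float64(20.1)])
lid 0.87 (array([246., 190.,  54.,  48.]), [array([520. ,  -4.9]), array([131.3, 131. ]), np.float64(81.9)])
lid 0.62 (array([377., 260.,   9.,  11.]), [array([ 329.1, -384.5]), array([17.4, 34.1]), np.float64(63.5)])
lid 0.59 (array([426., 274.,  53.,  46.]), [array([ 291.7, -513.7]), array([127.8, 130.7]), np.float64(0.9)])
mat 0.56 (array([248., 170.,  75., 107.]), [array([588.5, -12.4]), array([182.9, 294.7]), np.float64(80.2)])
```

View pics/c2.png

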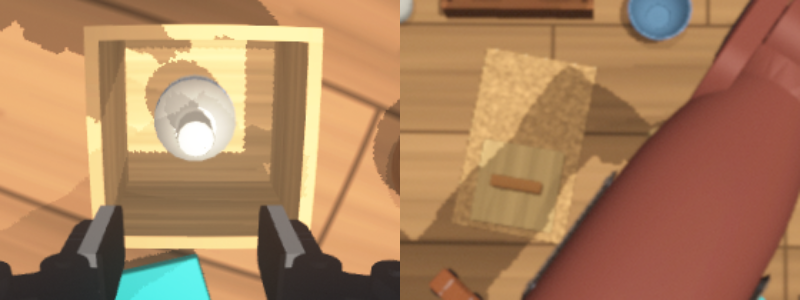

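The left half shows the jar in the open box, body at crop (195,118) and white knob top at (196,138). The right half shows the lid flat on the mat. I'll measure the knob.

Run:
```python
from h import *
w=grab_frame('wrist'); print(wpix([287.2,196.6],.106))
g=w.min(axis=2); m=np.zeros(g.shape,np.uint8); m[180:215,270:305]=(g[180:215,270:305]>225)
n,l,st,ce=cv2.connectedComponentsWithStats(m); i=1+st[1:,4].argmax(); print(st[i],ce[i],wpix(ce[i],.106))
p=wpix(ce[i],.106); goto([p[0],p[1],.048],19.8)
```

```text
[ 0.55437086 -0.28155035  0.106     ]
[275 180  29  30 542] [288.57564576 195.64944649] [ 0.55548569 -0.28232427  0.106     ]
tcp [ 0.5477 -0.2816  0.1786] yaw 19.83 tilt [-0.  0.] q [-0.59  0.47  0.09  1.18 -0.    2.2 ] t 18.6 F [ 0.3 -0.4  0. ] grip 45.1 0.0
tool shift [0.0071 0.0033 0.1306] rz 0.0
```

Call:
apply_moves(
  steps=[
    {"x":0.004,"y":0.002,"z":0.01,"rx":0,"ry":0,"rz":0},
    {"x":0.003,"y":0.001,"z":0.02,"rx":0,"ry":0,"rz":0},
    {"x":0,"y":0,"z":0.025,"rx":0,"ry":0,"rz":0},
    {"x":0,"y":0,"z":0.02,"rx":0,"ry":0,"rz":0},
    {"x":0,"y":0,"z":0.015,"rx":0,"ry":0,"rz":0},
    {"x":0,"y":0,"z":0.01,"rx":0,"ry":0,"rz":0},
    {"x":0,"y":0,"z":0.005,"rx":0,"ry":0,"rz":0},
    {"x":0,"y":0,"z":0,"rx":0,"ry":0,"rz":0},
  ],
)

```text
clock: 19.6
tool_pos: [0.5554, -0.2821, 0.0736]
eef_rot: [3.095, 0.54, 0.0]
wrist_force: [-0.1, 0.1, -0.3]
grip_width: 0.524
grip_force: 0.0
```

Call:
apply_moves(
  steps=[
    {"x":0,"y":0,"z":0.006,"rx":0,"ry":0,"rz":0},
    {"x":0,"y":0,"z":0.006,"rx":0,"ry":0,"rz":0},
    {"x":0,"y":0,"z":0.004,"rx":0,"ry":0,"rz":0},
    {"x":0,"y":0,"z":0,"rx":0,"ry":0,"rz":0},
  ],
)

```text
clock: 20.1
tool_pos: [0.555, -0.2819, 0.0572]
eef_rot: [-3.094, -0.54, 0.001]
wrist_force: [-0.1, 0.1, 0.0]
grip_width: 0.522
grip_force: 0.0
```

Run:
```python
from h import *
goto([.555,-.282,.048],19.8)
w=grab_frame('wrist')
s=grab_frame('scene')
save(np.hstack([cv2.resize(w[60:340,140:430],(400,386)),cv2.resize(s[220:330,215:329],(400,386),interpolation=cv2.INTER_CUBIC)]),'g3.png')
```

```text
tcp [ 0.555  -0.2819  0.0572] yaw 19.81 tilt [-0.0006  0.0004] q [-0.59  0.57 -0.08  0.92 -0.    2.21] t 20.1 F [-0.1  0.1  0. ] grip 44.4 0.0
tool shift [-0.      0.0001  0.0092] rz 0.0
```

View pics/g3.png

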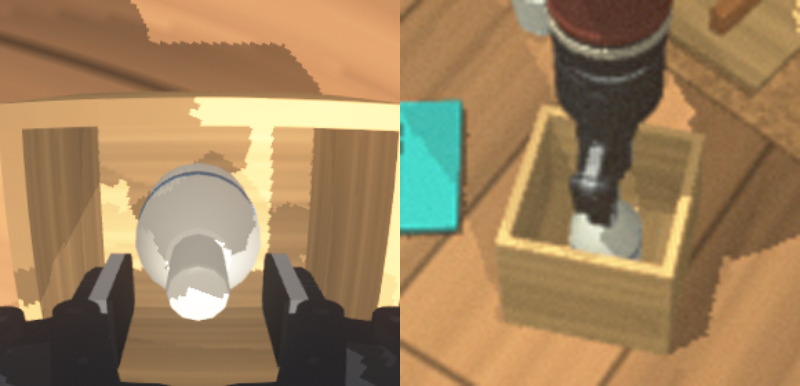

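The crop shows the knob at (198,290), central between the open pads and clear of the box walls. I go 8 mm deeper and then close.

Call:
apply_moves(
  steps=[
    {"x":0,"y":0,"z":0.004,"rx":0,"ry":0,"rz":0},
    {"x":0,"y":0,"z":0.004,"rx":0,"ry":0,"rz":0},
    {"x":0,"y":0,"z":0,"rx":0,"ry":0,"rz":0},
  ],
)

```text
clock: 20.58
tool_pos: [0.555, -0.2819, 0.0492]
eef_rot: [-3.094, -0.54, 0.001]
wrist_force: [-0.3, 0.3, -0.2]
grip_width: 0.525
grip_force: 0.0
```

Call:
apply_moves(
  steps=[
    {"x":0,"y":0,"z":0,"rx":0,"ry":0,"rz":0},
    {"x":0,"y":0,"z":0,"rx":0,"ry":0,"rz":0},
    {"x":0,"y":0,"z":0,"rx":0,"ry":0,"rz":0},
    {"x":0,"y":0,"z":0,"rx":0,"ry":0,"rz":0},
    {"x":0,"y":0,"z":0,"rx":0,"ry":0,"rz":0},
  ],
  gripper=-1,
)

```text
clock: 21.2
tool_pos: [0.5555, -0.2821, 0.0499]
eef_rot: [3.095, 0.54, 0.001]
wrist_force: [-0.9, 1.5, 4.9]
grip_width: 0.229
grip_force: 58.8
```

Call:
apply_moves(
  steps=[
    {"x":0,"y":0,"z":-0.003,"rx":0,"ry":0,"rz":0},
    {"x":0,"y":0,"z":-0.007,"rx":0,"ry":0,"rz":0},
    {"x":0,"y":0,"z":-0.012,"rx":0,"ry":0,"rz":0},
    {"x":0,"y":0,"z":-0.018,"rx":0,"ry":0,"rz":0},
    {"x":0,"y":0,"z":-0.022,"rx":0,"ry":0,"rz":0},
    {"x":0,"y":0,"z":-0.024,"rx":0,"ry":0,"rz":0},
    {"x":0,"y":0,"z":-0.024,"rx":0,"ry":0,"rz":0},
    {"x":0,"y":0,"z":-0.02,"rx":0,"ry":0,"rz":0},
    {"x":0,"y":0,"z":-0.01,"rx":0,"ry":0,"rz":0},
    {"x":0,"y":0,"z":0,"rx":0,"ry":0,"rz":0},
  ],
)

```text
clock: 22.45
tool_pos: [0.5556, -0.2823, 0.1903]
eef_rot: [3.094, 0.54, 0.001]
wrist_force: [0.5, -0.0, -1.9]
grip_width: 0.23
grip_force: 58.8
```

Call:
apply_moves(
  steps=[
    {"x":0.006,"y":-0.006,"z":0,"rx":0,"ry":0,"rz":0},
    {"x":0.012,"y":-0.013,"z":0,"rx":0,"ry":0,"rz":0},
    {"x":0.018,"y":-0.019,"z":0,"rx":0,"ry":0,"rz":0},
    {"x":0.02,"y":-0.021,"z":0,"rx":0,"ry":0,"rz":0},
    {"x":0.02,"y":-0.021,"z":0,"rx":0,"ry":0,"rz":0},
    {"x":0.02,"y":-0.021,"z":0,"rx":0,"ry":0,"rz":0},
    {"x":0.02,"y":-0.021,"z":0,"rx":0,"ry":0,"rz":0},
    {"x":0.02,"y":-0.021,"z":0,"rx":0,"ry":0,"rz":0},
    {"x":0.02,"y":-0.021,"z":0,"rx":0,"ry":0,"rz":0},
    {"x":0.018,"y":-0.019,"z":0,"rx":0,"ry":0,"rz":0},
    {"x":0.012,"y":-0.013,"z":0,"rx":0,"ry":0,"rz":0},
    {"x":0.008,"y":-0.007,"z":0,"rx":0,"ry":0,"rz":0},
    {"x":0,"y":0,"z":0,"rx":0,"ry":0,"rz":0},
    {"x":0,"y":0,"z":0,"rx":0,"ry":0,"rz":0},
  ],
)

```text
clock: 24.2
tool_pos: [0.6688, -0.026, 0.1895]
eef_rot: [3.095, 0.539, -0.0]
wrist_force: [-0.5, -0.2, -1.6]
grip_width: 0.226
grip_force: 58.8
```

Run:
```python
from h import *
goto([.6695,-.025,.0505],19.8)
grab_frame('wrist');grab_frame('top')
tz=state()['tool_pos'][2]-.042
def rect(d,z,f):
    c,_=cv2.findContours(d['region'].astype(np.uint8),0,1);c=max(c,key=cv2.contourArea)
    return np.round(d['rect']),[np.round(v,1) for v in cv2.minAreaRect(np.array([f(p[0],z)[:2]*1000 for p in c],np.float32))]
for l,z in(('jar',tz+.045),('mat',.008),('lid',.024)):
  for d in outline_of(l,'wrist'): print(l,round(d['confidence'],2),rect(d,z,wpix))
for d in tip_of('jar','wrist'): print('tip',round(d['confidence'],2),d['uv'],wpix(d['uv'],tz))
for d in outline_of('box','top'): print('box',rect(d,.112,lambda u,z:toplane('top',u,z)))
```

```text
tcp [ 0.6688 -0.026   0.1895] yaw 19.77 tilt [-0.0002 -0.0002] q [-0.15  0.58  0.29  1.28 -0.    2.65] t 24.2 F [-0.5 -0.2 -1.6] grip 19.2 58.8
tool shift [ 0.0011 -0.0008  0.139 ] rz -0.0
jar 0.67 (array([285., 240.,  94., 120.]), [array([664.5, -24.5]), array([54.9, 72.3]), np.float64(82.5)])
mat 0.73 (array([264., 217., 234., 247.]), [array([589.7, -10.1]), array([181.6, 289.9]), np.float64(79.5)])
lid 0.75 (array([224., 278., 103., 119.]), [array([548.6,  31.7]), array([57. , 93.4]), np.float64(80.6)])
tip 0.71 [288.0, 216.2] [ 0.66887117 -0.0283881   0.14765912]
box (array([347., 180.,  61.,  63.]), [array([ 548.7, -282.6]), array([136.3, 144.9]), np.float64(20.0)])
```

Call:
apply_moves(
  steps=[
    {"x":0,"y":0,"z":0.01,"rx":0,"ry":0,"rz":0},
    {"x":0,"y":0,"z":0.02,"rx":0,"ry":0,"rz":0},
    {"x":0,"y":0,"z":0.025,"rx":0,"ry":0,"rz":0},
    {"x":0,"y":0,"z":0.025,"rx":0,"ry":0,"rz":0},
    {"x":0,"y":0,"z":0.02,"rx":0,"ry":0,"rz":0},
    {"x":0,"y":0,"z":0.015,"rx":0,"ry":0,"rz":0},
    {"x":0,"y":0,"z":0.01,"rx":0,"ry":0,"rz":0},
    {"x":0,"y":0,"z":0.006,"rx":0,"ry":0,"rz":0},
    {"x":0,"y":0,"z":0.004,"rx":0,"ry":0,"rz":0},
    {"x":0,"y":0,"z":0.001,"rx":0,"ry":0,"rz":0},
    {"x":0,"y":0,"z":0,"rx":0,"ry":0,"rz":0},
  ],
)

```text
clock: 25.92
tool_pos: [0.6692, -0.0254, 0.0539]
eef_rot: [3.095, 0.54, 0.001]
wrist_force: [0.6, 0.4, -1.2]
grip_width: 0.227
grip_force: 58.8
```

Call:
apply_moves(
  steps=[
    {"x":0,"y":0,"z":0.001,"rx":0,"ry":0,"rz":0},
    {"x":0,"y":0,"z":0,"rx":0,"ry":0,"rz":0},
  ],
)

```text
clock: 26.18
tool_pos: [0.6691, -0.0253, 0.0527]
eef_rot: [3.095, 0.54, 0.0]
wrist_force: [-0.9, -1.0, -1.7]
grip_width: 0.23
grip_force: 58.8
```

Call:
apply_moves(
  steps=[
    {"x":0,"y":0,"z":0.001,"rx":0,"ry":0,"rz":0},
    {"x":0,"y":0,"z":0,"rx":0,"ry":0,"rz":0},
  ],
)

```text
clock: 26.42
tool_pos: [0.6689, -0.0253, 0.0516]
eef_rot: [-3.095, -0.54, 0.0]
wrist_force: [0.1, -0.7, -1.2]
grip_width: 0.227
grip_force: 58.8
```

Call:
apply_moves(
  steps=[
    {"x":0,"y":0,"z":0.001,"rx":0,"ry":0,"rz":0},
    {"x":0,"y":0,"z":0,"rx":0,"ry":0,"rz":0},
  ],
)

```text
clock: 26.68
tool_pos: [0.6689, -0.0253, 0.0505]
eef_rot: [-3.095, -0.54, 0.0]
wrist_force: [-0.1, -0.2, -0.4]
grip_width: 0.227
grip_force: 58.8
```

Call:
apply_moves(
  steps=[
    {"x":0,"y":0,"z":0.001,"rx":0,"ry":0,"rz":0},
    {"x":0,"y":0,"z":0,"rx":0,"ry":0,"rz":0},
  ],
)

```text
clock: 26.92
tool_pos: [0.6692, -0.0253, 0.0499]
eef_rot: [3.095, 0.541, 0.001]
wrist_force: [-1.5, 0.5, 1.9]
grip_width: 0.233
grip_force: 59.2
```

The jar touches down at 1.9 N. I release it, rise straight up, and then look again.

Call:
apply_moves(
  steps=[
    {"x":0,"y":0,"z":0,"rx":0,"ry":0,"rz":0},
    {"x":0,"y":0,"z":0,"rx":0,"ry":0,"rz":0},
    {"x":0,"y":0,"z":0,"rx":0,"ry":0,"rz":0},
    {"x":0,"y":0,"z":0,"rx":0,"ry":0,"rz":0},
    {"x":0,"y":0,"z":-0.006,"rx":0,"ry":0,"rz":0},
    {"x":0,"y":0,"z":-0.012,"rx":0,"ry":0,"rz":0},
    {"x":0,"y":0,"z":-0.02,"rx":0,"ry":0,"rz":0},
    {"x":0,"y":0,"z":-0.03,"rx":0,"ry":0,"rz":0},
    {"x":0,"y":0,"z":-0.03,"rx":0,"ry":0,"rz":0},
    {"x":0,"y":0,"z":-0.03,"rx":0,"ry":0,"rz":0},
    {"x":0,"y":0,"z":-0.03,"rx":0,"ry":0,"rz":0},
    {"x":0,"y":0,"z":-0.02,"rx":0,"ry":0,"rz":0},
    {"x":0,"y":0,"z":0,"rx":0,"ry":0,"rz":0},
  ],
  gripper=0.05,
)

```text
clock: 28.55
tool_pos: [0.6701, -0.0255, 0.23]
eef_rot: [3.094, 0.54, 0.006]
wrist_force: [0.3, -0.5, -0.3]
grip_width: 0.525
grip_force: 0.0
```

Run:
```python
from h import *
goto([.6695,-.025,.0505],19.8)
grab_frame('wrist');grab_frame('scene')
def rect(d,z,f):
    c,_=cv2.findContours(d['region'].astype(np.uint8),0,1);c=max(c,key=cv2.contourArea)
    return np.round(d['rect']),[np.round(v,1) for v in cv2.minAreaRect(np.array([f(p[0],z)[:2]*1000 for p in c],np.float32))]
for l,z in(('jar',.05),('mat',.008),('lid',.024)):
  for d in outline_of(l,'wrist'): print(l,round(d['confidence'],2),rect(d,z,wpix))
for d in tip_of('jar','wrist'): print('tip',round(d['confidence'],2),d['uv'],wpix(d['uv'],.008))
for l,z in(('jar',.008),('lid',.008),('box',0)):
  for d in tip_of(l,'scene'): print('scene',l,round(d['confidence'],2),np.round(d['uv']),np.round(toplane('scene',d['uv'],z),3))
for d in outline_of('jar','scene'): print('jar scene',np.round(d['rect']))
print('expected jar base/knob',proj('scene',[.669,-.025,.008]),proj('scene',[.669,-.025,.106]))
```

```text
tcp [ 0.6701 -0.0255  0.23  ] yaw 19.81 tilt [ 0.0039 -0.0006] q [-0.15  0.57  0.38  1.38  0.    2.65] t 28.55 F [ 0.3 -0.5 -0.3] grip 44.7 0.0
tool shift [-0.001  -0.001   0.1795] rz 0.0
jar 0.73 (array([283., 179.,  48.,  51.]), [array([665.9, -22.3]), array([58.5, 54.1]), np.float64(20.6)])
mat 0.78 (array([262., 218., 209., 228.]), [array([587.3,  -9. ]), array([178.7, 288.3]), np.float64(79.6)])
lid 0.71 (array([233., 270., 120., 116.]), [array([521.8,  -1.4]), array([130.6, 131.8]), np.float64(81.0)])
lid 0.57 (array([262., 216., 211., 231.]), [array([592.7,  -8.7]), array([172.4, 276.4]), np.float64(79.8)])
tip 0.91 [284.9, 171.7] [ 0.6719985  -0.02492821  0.008     ]
scene jar 0.6 [350. 246.] [ 0.664 -0.013  0.008]
scene lid 0.91 [146. 311.] [ 0.294 -0.515  0.008]
scene lid 0.86 [315. 226.] [0.53  0.    0.008]
scene lid 0.7 [207. 270.] [ 0.348 -0.32   0.008]
scene box 0.58 [275. 296.] [ 0.56  -0.285  0.   ]
jar scene [351. 240.  20.  32.]
expected jar base/knob [350.25502826 249.55928356] [354.78222877 228.65118653]
```

```bash
python3 -c "
from workcell import robot
print(robot.close_job())"
```

```text
the job is handed in; nothing more can be done
None
```

The job is handed in at about 29 s: by the last camera check the lid lies handle up on the mat, the jar stands upright beside it wholly on the mat, and the box is where it was.

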